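Back off the vent plug with the unknown thread

TASK

Vent the blue manifold: loosen the knurled brass plug at the end nearest the chrome pitot tube by at least an eighth of a turn (up to its stop is fine), then let go. Its thread may be right- or left-handed and nothing shows which, so try both ways and keep turning the way that gives. Leave the other two plugs tight, do not press the mushroom button and do not shift the pitot tube.

Things in the scene. Friction and masses are not known exactly. Their poses are not given: they have to be found in the camera images.
- manifold: blue polymer block 62 x 250 mm, top 45 mm above the counter, on an aluminium foot plate 90 x 270 mm, fixed to the counter; origin at the centre of its underside, y along its length, z up. Three ports in a row along its length, 80 mm apart (the middle one at its centre), each with a brass plug
- plug_a_head (a point): centre of the top of this plug: a knurled round brass collar 42 mm in diameter and 12 mm high on the manifold's top, and standing on it an upright flat grip tab 12 mm thick, 34 mm long and 32 mm high, centred on the turning axis (tab top 44 mm above the manifold's top, 89 mm above the counter); z up, x along the tab's length. The tab starts within 40 degrees of the manifold's length
- plug_a (a joint): turning angle of this plug in rad, positive anticlockwise from above; 0 = tight, as it starts. Against its tight side it is stopped dead (the moment rises at once); the other way it gives evenly at about 0.15 N m and stays where left, up to a stop 1.5 rad from tight (+1.5 or -1.5 by its thread). It does not rise. Plugs of either hand look alike, and which sits in which port changes
- plug_b_head (a point): the same point and axes of another such plug, of the same size and look as plug_a
- plug_b (a joint): turning angle of this plug, read as for plug_a; its thread may be of either hand
- plug_c_head (a point): the same point and axes of another such plug, of the same size and look as plug_a
- plug_c (a joint): turning angle of this plug, read as for plug_a; its thread may be of either hand
- pitot: chrome pitot tube section, 12 mm tube, upright in a loose round dark foot 60 mm in diameter, bent over at the top into a level nose that reaches 81 mm to its +x; 103 mm high, 0.6 kg; origin under the centre of the foot. It stands 215 mm from the manifold's centre, beyond one of its ends
- mushroom (a joint): travel in m of the mushroom button (40 mm wide, top 82 mm above the counter) on the fixed red box, 72 mm square, that stands beyond the manifold's other end, 215 mm from its centre; 0 = out, 0.006 = fully pressed
Mind the look-alikes: they are no part of the job. Several things have the shape of the pitot; the one meant has the colours described above.

How it is judged (in metres and radians):
At the end, for the whole second after the job is handed in: the plug at the pitot tube's end of the manifold stands turned by 0.7 rad (40 degrees) or more from tight, in the direction its thread allows; the other two are within 0.17 rad of tight, the mushroom button is out and the pitot tube within 20 mm of where it stood ((horizontal distance between plug_a_head and pitot above 0.175 m or (value of joint plug_a above 0.7 rad or value of joint plug_a below -0.7 rad)) and (horizontal distance between plug_b_head and pitot above 0.175 m or (value of joint plug_b above 0.7 rad or value of joint plug_b below -0.7 rad)) and (horizontal distance between plug_c_head and pitot above 0.175 m or (value of joint plug_c above 0.7 rad or value of joint plug_c below -0.7 rad)) and (horizontal distance between plug_a_head and pitot below 0.175 m or not (value of joint plug_a above 0.17 rad or value of joint plug_a below -0.17 rad)) and (horizontal distance between plug_b_head and pitot below 0.175 m or not (value of joint plug_b above 0.17 rad or value of joint plug_b below -0.17 rad)) and (horizontal distance between plug_c_head and pitot below 0.175 m or not (value of joint plug_c above 0.17 rad or value of joint plug_c below -0.17 rad)) and value of joint mushroom below 0.003 m and distance of pitot from where it was at the start of the episode below 0.02 m); the robot touches nothing.
It fails at once if another plug was turned by more than 0.17 rad (10 degrees) ((horizontal distance between plug_a_head and pitot above 0.175 m and (value of joint plug_a above 0.17 rad or value of joint plug_a below -0.17 rad)) or (horizontal distance between plug_b_head and pitot above 0.175 m and (value of joint plug_b above 0.17 rad or value of joint plug_b below -0.17 rad)) or (horizontal distance between plug_c_head and pitot above 0.175 m and (value of joint plug_c above 0.17 rad or value of joint plug_c below -0.17 rad))).
It fails at once if the mushroom button was pressed by more than 3 mm (value of joint mushroom above 0.003 m).
It fails at once if the pitot tube was shifted by more than 20 mm or tipped by more than 10 degrees (distance of pitot from where it was at the start of the episode above 0.02 m or angle between pitot's own z axis and vertical above 0.175 rad).
It also fails if it takes over 35 s, if anything falls off the work surface, if the arm or the gripper's body presses on something with over 40 N, if the wrist force passes 120 N, or if a joint passes its speed limit or range.

ROBOT

A 6-joint arm with a two-finger parallel gripper is mounted at the origin on the work surface. World frame = base frame: x ahead of the robot, y to its left, z up, the work surface at z = 0. Lengths are in m, angles in degrees, forces in N, time in s.
With the tool pointing down it reaches from about 0.4 to 0.825 m from the base axis. Payload 7 kg.
Tool frame: the origin (TCP) lies at the very end of the fingers, on their centre line; the grasp point (between the pads) lies 19 mm behind it (r.grasp_offset is the z of the grasp point in the tool frame, in m); z points along the fingers, y is the direction in which the jaws open and shut (so a half turn about z gives the same grasp; the last joint's range is limited). The gripper opens to 88 mm and grips with 3 to 60 N. Pads are 19 mm wide; open, the fingers measure 130 mm over their backs; the gripper's body (78 mm by 193 mm) begins 47 mm behind the grasp point.
Start: joints at [92.252, 20.546, 0.682, 0, -70.136, -16.507], TCP at [0.166, 0.654, 0.227] pointing down, gripper open.
Joint ranges: [-176.03, 176.03], [-82.01, 121.73], [-58.28, 71.71], [-173.87, 95.51], [-174.79, -0.11], [-173.66, 173.66]. Speed limits (degrees/s): [136.94, 136.94, 172.46, 180, 180, 180].

INTERFACE

Orientations are given as [roll, pitch, yaw] about the fixed x, y, z axes, in that order (R = Rz(yaw) Ry(pitch) Rx(roll)).
In Python, from plant import r, capture, calibration, order gives the robot as it stands.
- The arm moves only by the tool servo_tool, never from a script. Its arguments are lists of equal length, an entry for each row: "grip": the closure, from -1 (fully open) to 1 (shut), so that 0 is half open; "translation": the shift along the tool's x, y, z in m, a list of three; "turn": the turn about the tool's z in rad. A call has 1 to 10 rows; each row is the pose to reach, as a shift and turn from the pose commanded when the call began, along the tool's axes at that moment; what a row does not reach only later rows make up. A row lasts 1/12 s, in which the tool goes at most 41.7 mm and 7.16 degrees, less where a joint would pass 70% of its speed; a pose out of reach is approached as far as the arm can. A call with a gripper value outside its range is refused whole. The fingers move at their own pace and stop on an object; "newtons" is the grip in N (left out, the last holds). Time passes only in rows, so rows that repeat a pose let the fingers close. It gives the time, the measured TCP pose, the force and the opening at its end, in the units of the state.
- r.get_state(): the state, without advancing time (a new reading comes with each control period).
- capture(name): name is "scene" or "side" or "wrist"; returns (picture, depth): 384x512x3 uint8, blue, green, red; 384x512 float32, m along the optical axis (not along the pixel's ray), 0 where there is no reading.
- calibration(name): a dict with "fx", "fy", "cx", "cy" (pixels), "dist_coeffs" ([k1, k2, p1, p2, k3] as OpenCV has them; the pictures are not rectified), "view" (4x4, takes a point from world to camera coordinates). Camera axes: x right, y up, looking along -z (the intrinsics and any distortion apply to the point x, -y, -z); pixel columns grow to the right and rows downward; lengths in m; the calibration is good to about 2 mm. A picture is of the moment at which its call begins: read the wrist's pose just before it. calibration takes no time and is no camera call; for the wrist camera it gives the pose at the moment of the call.
- order.close_job(): hands the job in, once; it reports no verdict.
The state is a dict: "time_s": time; "joints": joint angles; "qd": joint speeds; "joint_torque": joint torques, N m; "tcp_pos": TCP position; "eef_rot": TCP orientation; "contact_force": force on the tool from outside, world axes, zero at the start; "moment": the same for the moment, N m; "gripper_width": finger opening in m.
Only numpy, scipy, OpenCV 4.12 (cv2) and the standard library are available. Lean on these libraries where they do the work, as an engineer would, in place of code of your own. Each camera call takes 0.05 s, during which the arm holds its last target.

## Working session

There is one attempt and no reset: what is moved stays moved. The work goes in short steps, Python scripts to look and compute and a tool call to move; the robot and the scene stay as the last step left them, time stands still between calls to the robot, and variables do not carry over. Pictures are saved under pics/ and viewed, and the job is handed in when it is done.

Besides the shell and the picture viewer there is one more tool, called after ">>>" by a JSON object that holds its "op" and its "data". servo_tool: Moves the arm, as the interface text tells. Its arguments: {"type":"object","properties":{"grip":{"type":"array","items":{"type":"number"}},"translation":{"type":"array","items":{"type":"array","items":{"type":"number"}}},"turn":{"type":"array","items":{"type":"number"}},"newtons":{"type":"number"}},"required":["grip","translation","turn"]}

```bash
ls; mkdir -p pics
python3 - <<'E'
from plant import r,capture,calibration
import cv2
print(r.get_state())
for n in("scene","side"):
    p,d=capture(n); cv2.imwrite(f"pics/{n}0.png",p); c=calibration(n); print(n,c)
    import numpy as np; np.save(f"pics/{n}0.npy",d)
E
```

```text
pics
{'time_s': 0.0, 'joints': array([ 9.22490326e+01,  2.05920759e+01,  6.33130486e-01, -1.96193885e-02,
       -7.01377639e+01, -1.65074842e+01]), 'qd': array([-0.00147444, -0.00401242, -0.06067547,  0.07279846,  0.03859298,
       -0.07101133]), 'joint_torque': array([-1.03747429e-04, -5.82715166e+01,  2.93062019e+01,  6.99736163e+00,
        6.87495005e-03, -1.51219219e-04]), 'tcp_pos': array([0.16615278, 0.65370842, 0.22561217]), 'eef_rot': array([ 1.79902036e+02, -9.79843491e-03, -1.42651248e+01]), 'contact_force': array([ 0.60798032,  0.26107902, -0.05787222]), 'moment': array([-0.01034018,  0.03240672, -0.01010671]), 'gripper_width': 0.08777138460742556}
scene {'fx': 461.53690218076576, 'fy': 461.53690218076576, 'cx': 249.61156436863052, 'cy': 187.35395284328595, 'dist_coeffs': array([-0.00638171,  0.        ,  0.        ,  0.        ,  0.        ]), 'view': array([[-0.7781735 ,  0.62804613,  0.00201569,  0.41056476],
       [-0.34527199, -0.43048192,  0.83394998,  0.15286762],
       [ 0.52462678,  0.64826181,  0.55183636, -1.31023903],
       [ 0.        ,  0.        ,  0.        ,  1.        ]])}
side {'fx': 353.7285588886759, 'fy': 353.7285588886759, 'cx': 255.8232107839408, 'cy': 193.62711196690992, 'dist_coeffs': array([-0.07168764,  0.        ,  0.        ,  0.        ,  0.        ]), 'view': array([[ 0.97350074, -0.2283598 ,  0.01216995, -0.53860451],
       [ 0.1349663 ,  0.61669415,  0.77554654, -0.17830215],
       [-0.18460878, -0.7533526 ,  0.63117308, -0.79889301],
       [ 0.        ,  0.        ,  0.        ,  1.        ]])}
```

View pics/scene0.png

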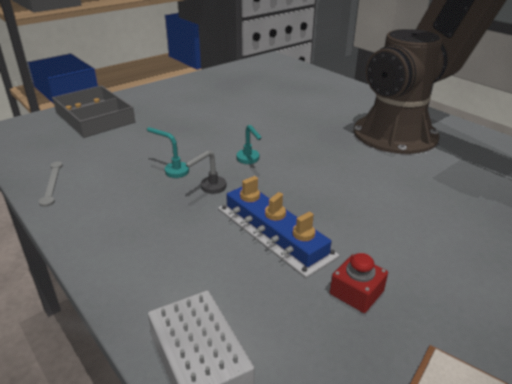

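View pics/side0.png

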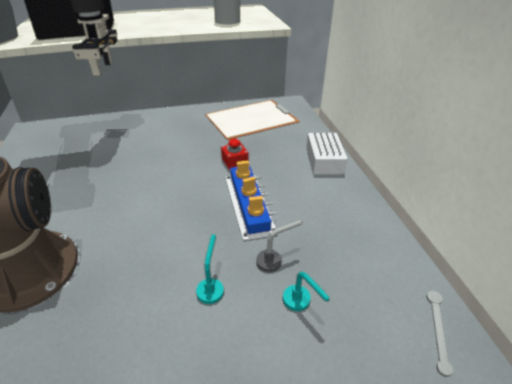

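Scene picture: the chrome tube on a dark foot is at (213,172). The teal look-alikes are at (176,155) and (248,145). The plugs are at (250,190), (276,208) and (305,228), and the red button is at (361,265). In the side picture the chrome tube is at (268,250), the teal ones at (210,270) and (300,293), and the plugs at (257,207), (249,187) and (243,170). The target is the plug nearest the chrome tube: scene (250,190), side (257,207).

```bash
cat > h.py <<'E'
import numpy as np,cv2
from plant import r,capture,calibration,order
def cloud(d,c):
    h,w=d.shape; u,v=np.meshgrid(np.arange(w),np.arange(h))
    K=np.array([[c['fx'],0,c['cx']],[0,c['fy'],c['cy']],[0,0,1]])
    n=cv2.undistortPoints(np.stack([u,v],-1).reshape(-1,1,2).astype(float),K,np.array(c['dist_coeffs'])).reshape(h,w,2)
    P=np.stack([n[...,0]*d,-n[...,1]*d,-d],-1)
    V=np.array(c['view']); return (P-V[:3,3])@V[:3,:3]
def proj(p,c):
    V=np.array(c['view']);q=V[:3,:3]@np.array(p)+V[:3,3]
    K=np.array([[c['fx'],0,c['cx']],[0,c['fy'],c['cy']],[0,0,1]])
    return cv2.projectPoints(np.array([[q[0],-q[1],-q[2]]]),np.zeros(3),np.zeros(3),K,np.array(c['dist_coeffs']))[0].ravel()
E
python3 - <<'E'
from h import *
for n in("scene","side"):
    p=cv2.imread(f"pics/{n}0.png");d=np.load(f"pics/{n}0.npy");c=calibration(n);X=cloud(d,c)
    hsv=cv2.cvtColor(p,cv2.COLOR_BGR2HSV)
    m=cv2.inRange(hsv,(10,110,90),(30,255,255))
    k,l,s,ce=cv2.connectedComponentsWithStats(m)
    for i in range(1,k):
        if s[i,4]<60 : continue
        Q=X[(l==i)&(d>0)]; T=Q[(Q[:,2]>.064)&(Q[:,2]<.1)]
        if len(T)<10: continue
        xy=T[:,:2]; e,v=np.linalg.eigh(np.cov(xy.T))
        print(n,ce[i].round(),s[i,4],'mean',T.mean(0).round(4),'zmax',Q[:,2].max().round(4),'range',np.sqrt(e).round(4),'yaw',np.degrees(np.arctan2(v[1,1],v[0,1])).round(1))
    b=(cv2.inRange(hsv,(105,150,60),(130,255,255))>0)&(d>0)&(X[...,2]>.035)&(X[...,2]<.055)&(X[...,0]>.2)
    B=X[b]; B=B[np.linalg.norm(B[:,:2]-np.median(B[:,:2],0),axis=1)<.2]
    rc=cv2.minAreaRect((B[:,:2]*1000).astype(np.float32)); print('blue',rc)
    for q in [(213,185),(209,158)] if n=='scene' else [(268,262),(285,229)]:
        print(q,X[q[1],q[0]].round(4))
    cv2.imwrite(f"pics/{n}_crop.png",cv2.resize(p[120:280,180:340],None,fx=4,fy=4,interpolation=cv2.INTER_CUBIC)[:600])
E
```

```text
scene [250. 189.] 327 mean [0.5619 0.0418 0.0785] zmax 0.0902 range [0.0025 0.0095] yaw 174.7
scene [276. 207.] 345 mean [0.5623 0.1221 0.0787] zmax 0.0901 range [0.0031 0.0099] yaw -170.1
scene [304. 227.] 405 mean [0.5623 0.2013 0.0792] zmax 0.0895 range [0.0029 0.0099] yaw 175.9
blue ((561.37744140625, 120.42113494873047), (60.225425720214844, 246.36309814453125), 0.547865092754364)
(213, 185) [ 0.5665 -0.0858  0.0134]
(209, 158) [ 4.897e-01 -2.140e-01 -1.000e-04]
side [246. 177.] 396 mean [0.5589 0.1549 0.0805] zmax 0.0922 range [0.0089 0.0403] yaw 89.7
side [256. 205.] 226 mean [0.559  0.0341 0.08  ] zmax 0.0924 range [0.0025 0.009 ] yaw 177.6
blue ((558.7054443359375, 113.26585388183594), (60.82969284057617, 243.9149169921875), 0.07333359867334366)
(268, 262) [ 0.5567 -0.1072  0.0156]
(285, 229) [ 0.5961 -0.0927  0.0996]
```

```bash
sleep 0
```

```text
(no output)
```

View pics/scene_crop.png

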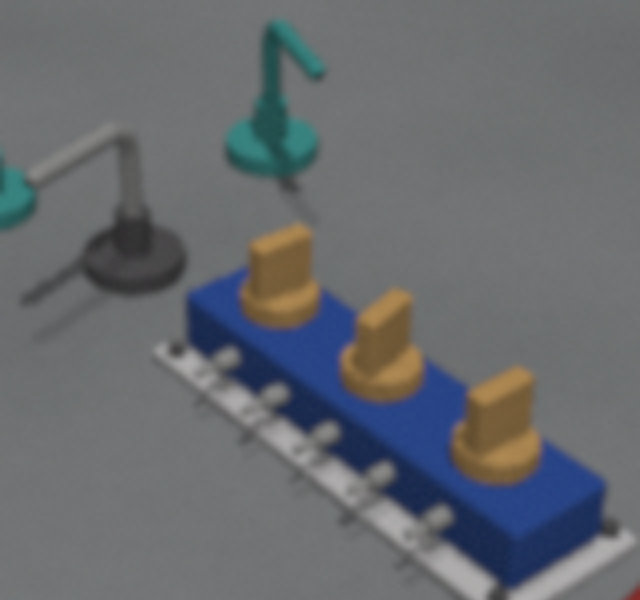

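View pics/side_crop.png

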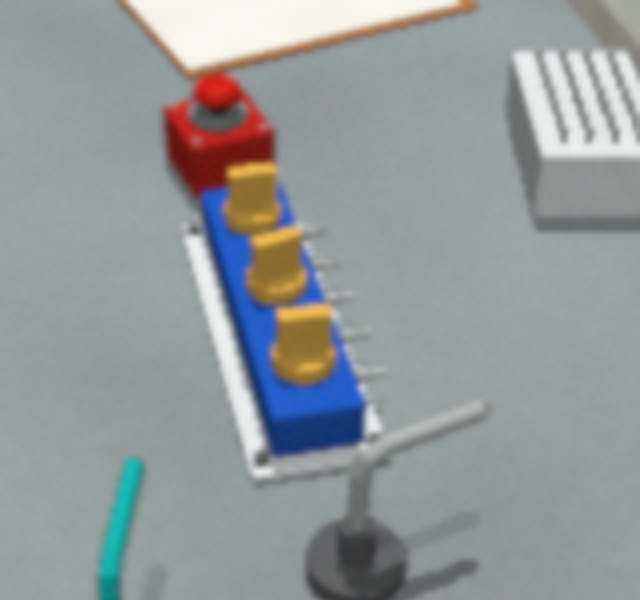

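The crops confirm the choice: chrome tube on a dark foot, with the target plug next to it (y≈0.038). The tab seems to lie about across the manifold. I'll move above it at the present height and check with the wrist camera.

>>> {"op": "servo_tool", "data": {"grip": [0.1, 0.1, 0.1, 0.1, 0.1, 0.1, 0.1, 0.1, 0.1, 0.1], "translation": [[0.027, 0.025, 0], [0.054, 0.05, 0], [0.08, 0.075, 0], [0.107, 0.1, 0], [0.134, 0.125, 0], [0.16, 0.15, 0], [0.187, 0.175, 0], [0.214, 0.2, 0], [0.24, 0.225, 0], [0.267, 0.25, 0]], "turn": [0, 0, 0, 0, 0, 0, 0, 0, 0, 0], "newtons": 30}}

```text
time_s: 0.93
tcp_pos: [0.3638, 0.3443, 0.2265]
eef_rot: [180.0, 0.0, -14.2]
contact_force: [0.4, 0.9, -0.5]
gripper_width: 0.0396
```

>>> {"op": "servo_tool", "data": {"grip": [0.1, 0.1, 0.1, 0.1, 0.1, 0.1, 0.1, 0.1, 0.1, 0.1], "translation": [[0.03, 0.028, 0], [0.06, 0.056, 0], [0.09, 0.084, 0], [0.12, 0.112, 0], [0.15, 0.14, 0], [0.18, 0.168, 0], [0.21, 0.196, 0], [0.24, 0.224, 0], [0.267, 0.25, 0], [0.267, 0.25, 0]], "turn": [-0.05, -0.1, -0.15, -0.18, -0.18, -0.18, -0.18, -0.18, -0.18, -0.18]}}

```text
time_s: 1.77
tcp_pos: [0.5626, 0.0332, 0.2257]
eef_rot: [179.9, 0.1, -4.2]
contact_force: [0.3, 1.4, -0.9]
gripper_width: 0.0394
```

Run:
```python
from h import *
s=r.get_state();print(s['joints'].round(1),s['tcp_pos'],s['eef_rot'],s['moment'])
c=calibration('wrist');p,d=capture('wrist');cv2.imwrite('pics/w1.png',p);np.save('pics/w1.npy',d)
X=cloud(d,c);hsv=cv2.cvtColor(p,cv2.COLOR_BGR2HSV)
m=cv2.inRange(hsv,(10,110,60),(30,255,255))>0
m&=(X[...,2]>.083)&(X[...,2]<.096)
k,l,st,ce=cv2.connectedComponentsWithStats(m.astype(np.uint8))
for i in range(1,k):
    if st[i,4]<40: continue
    T=X[l==i]; print(ce[i].round(),st[i,4],T.mean(0).round(4),cv2.minAreaRect((T[:,:2]*1000).astype(np.float32)))
```

```text
[ 23.3  10.2 -13.7   0.1 -66.3  62.5] [0.56264559 0.0332269  0.22565057] [ 1.79906419e+02  6.11896006e-02 -4.19643499e+00] [ 0.12258362 -0.06508869  0.01141892]
[253. 185.] 359 [0.5614 0.0377 0.0897] ((560.474365234375, 38.09334182739258), (11.368383407592773, 32.699546813964844), 85.81627655029297)
[178. 193.] 248 [0.5583 0.1153 0.0886] ((559.6432495117188, 117.42436981201172), (33.79403305053711, 11.654675483703613), 13.830323219299316)
[102. 195.] 323 [0.5622 0.1951 0.0886] ((561.7557373046875, 196.38624572753906), (12.329229354858398, 28.70494270324707), 88.33860778808594)
```

View pics/w1.png

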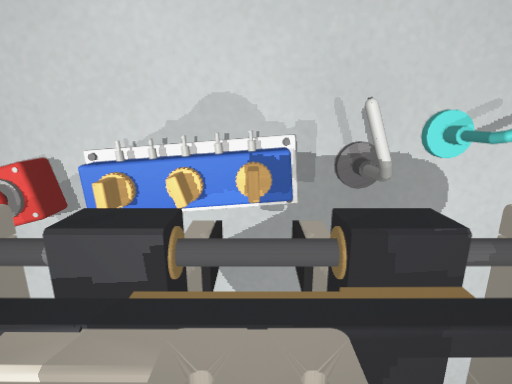

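The wrist picture shows the manifold with the target plug at (253,183). Its tab lies at yaw −4.2°, which matches the tool. The chrome tube is at (370,150) and the middle plug at (183,187). Centre is at (0.561, 0.038), tab top at 0.089. Descending now.

>>> {"op": "servo_tool", "data": {"grip": [0.1, 0.1, 0.1, 0.1, 0.1, 0.1, 0.1, 0.1, 0.1, 0.1], "translation": [[-0.002, -0.005, 0.01], [-0.002, -0.005, 0.03], [-0.002, -0.005, 0.055], [-0.002, -0.005, 0.08], [-0.002, -0.005, 0.105], [-0.002, -0.005, 0.125], [-0.002, -0.005, 0.14], [-0.002, -0.005, 0.15], [-0.002, -0.005, 0.157], [-0.002, -0.005, 0.161]], "turn": [0, 0, 0, 0, 0, 0, 0, 0, 0, 0]}}

```text
time_s: 2.65
tcp_pos: [0.5584, 0.044, 0.0648]
eef_rot: [180.0, 0.0, -3.9]
contact_force: [-0.4, -0.2, -0.3]
gripper_width: 0.0393
```

Run:
```python
from h import *
s=r.get_state();print(s['tcp_pos'],s['eef_rot'],s['contact_force'],s['moment'])
for n in('side','wrist'):
    p,d=capture(n)
    if n=='side': p=cv2.resize(p[120:280,180:340],None,fx=3.5,fy=3.5,interpolation=cv2.INTER_CUBIC)
    cv2.imwrite(f'pics/{n}2.png',p)
```

```text
[0.55840878 0.04403324 0.06477613] [ 1.79982329e+02  4.26422635e-02 -3.86921861e+00] [-0.38472574 -0.16380544 -0.29957217] [ 0.02211265 -0.01370936 -0.0171363 ]
```

View pics/side2.png

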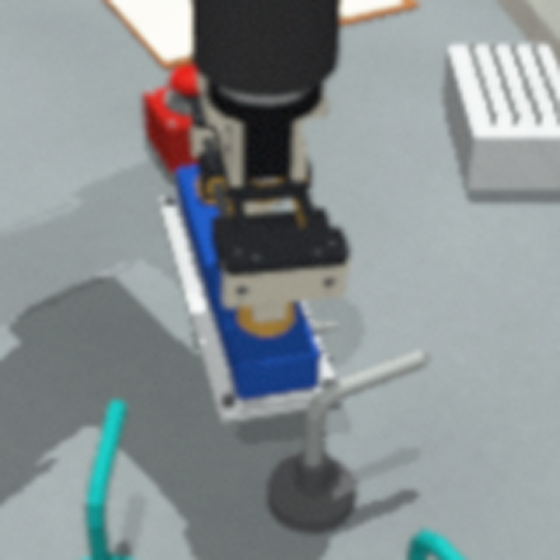

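View pics/wrist2.png

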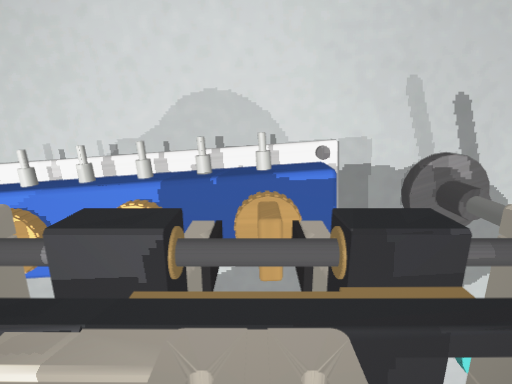

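The side picture shows the fingers straddling the target tab above the collar at (265,320). The wrist picture has the tab at col 270, right of the jaw centre at about 257. That agrees with the TCP being 6 mm off in y, so I'll correct and then close.

>>> {"op": "servo_tool", "data": {"grip": [0.1, 0.1, 0.1, 0.1], "translation": [[0.002, 0.003, 0], [0.0025, 0.006, 0], [0.0025, 0.006, 0], [0.0025, 0.006, 0]], "turn": [0, 0, 0, 0]}}

```text
time_s: 3.08
tcp_pos: [0.5614, 0.0368, 0.0662]
eef_rot: [-180.0, -0.1, -4.0]
contact_force: [-0.4, -0.2, 0.1]
gripper_width: 0.0396
```

>>> {"op": "servo_tool", "data": {"grip": [0.5, 0.8, 0.9, 0.9, 0.9, 0.9], "translation": [[0, 0, 0], [0, 0, 0], [0, 0, 0], [0, 0, 0], [0, 0, 0], [0, 0, 0]], "turn": [0, 0, 0, 0, 0, 0], "newtons": 20}}

```text
time_s: 3.58
tcp_pos: [0.5611, 0.037, 0.0656]
eef_rot: [180.0, 0.0, -3.9]
contact_force: [0.0, -0.6, -0.2]
gripper_width: 0.0118
```

Run:
```python
from h import *
s=r.get_state();print(s['tcp_pos'],s['eef_rot'],s['contact_force'],s['moment'],s['gripper_width'])
```

```text
[0.56110676 0.0370165  0.06558861] [ 1.79987668e+02  8.37377134e-04 -3.91164236e+00] [ 0.0391544  -0.56755869 -0.17728321] [-0.20325108 -0.00403224  0.2893711 ] 0.011752619379219193
```

Gripped at 11.8 mm. First try is clockwise (tool turn +).

>>> {"op": "servo_tool", "data": {"grip": [0.9, 0.9, 0.9, 0.9], "translation": [[0, 0, 0], [0, 0, 0], [0, 0, 0], [0, 0, 0]], "turn": [0.03, 0.06, 0.08, 0.08]}}

```text
time_s: 3.92
tcp_pos: [0.5613, 0.037, 0.0656]
eef_rot: [180.0, -0.0, -8.5]
contact_force: [0.4, -1.0, -0.2]
gripper_width: 0.0133
```

Run:
```python
from h import *
s=r.get_state();print(s['tcp_pos'],s['eef_rot'],s['contact_force'],s['moment'],s['gripper_width'])
```

```text
[0.56126008 0.03701811 0.06558271] [ 1.79985433e+02 -1.34947614e-02 -8.52975396e+00] [ 0.35614797 -1.00606569 -0.23557814] [-0.43763621 -0.36037611  0.61347313] 0.013298067622577318
```

The jaws were pried open to 13.3 mm and the moment rose to 0.61 N m, so clockwise is the tight side. Now anticlockwise.

>>> {"op": "servo_tool", "data": {"grip": [0.9, 0.9, 0.9, 0.9, 0.9, 0.9], "translation": [[0, 0, 0], [0, 0, 0], [0, 0, 0], [0, 0, 0], [0, 0, 0], [0, 0, 0]], "turn": [-0.04, -0.08, -0.12, -0.17, -0.22, -0.22]}}

```text
time_s: 4.42
tcp_pos: [0.561, 0.0371, 0.0656]
eef_rot: [-180.0, 0.0, 4.2]
contact_force: [-0.9, 0.7, -0.1]
gripper_width: 0.0119
```

Run:
```python
from h import *
s=r.get_state();print(s['tcp_pos'],s['eef_rot'],s['contact_force'],s['moment'],s['gripper_width'])
```

```text
[0.56100996 0.03712326 0.06555122] [-1.79989047e+02  6.01948993e-03  4.21725148e+00] [-0.8858442   0.74327741 -0.11497029] [0.00354063 0.05019771 0.15024495] 0.011874314993579082
```

It gives anticlockwise: width stays at 11.9 mm and the moment is low. Continuing.

>>> {"op": "servo_tool", "data": {"grip": [0.9, 0.9, 0.9, 0.9, 0.9, 0.9, 0.9, 0.9, 0.9, 0.9], "translation": [[0, 0, 0], [0, 0, 0], [0, 0, 0], [0, 0, 0], [0, 0, 0], [0, 0, 0], [0, 0, 0], [0, 0, 0], [0, 0, 0], [0, 0, 0]], "turn": [-0.09, -0.18, -0.27, -0.36, -0.45, -0.54, -0.63, -0.72, -0.81, -0.9]}}

```text
time_s: 5.25
tcp_pos: [0.5606, 0.0379, 0.0655]
eef_rot: [-179.9, -0.0, 55.8]
contact_force: [-2.5, 5.1, 3.7]
gripper_width: 0.0117
```

Run:
```python
from h import *
s=r.get_state();print(s['tcp_pos'],s['eef_rot'],s['contact_force'],s['moment'],s['gripper_width'],s['joints'])
```

```text
[0.56060767 0.0378658  0.06554714] [-1.79937700e+02 -3.63669948e-02  5.57755126e+01] [-2.49637258  5.06617497  3.65462915] [ 1.81138678  1.18501344 -0.14065754] 0.011710540245770425 [ 2.37716966e+01  1.90686302e+01 -2.51924296e+01 -1.00677629e-01
 -4.57411622e+01  1.22074100e+02]
```

Turned about 60° (1.05 rad) with the width still 11.7 mm. Releasing, then rising.

>>> {"op": "servo_tool", "data": {"grip": [0.6, 0.3, 0.1, 0.1, 0.1, 0.1], "translation": [[0, 0, 0], [0, 0, 0], [0, 0, 0], [0, 0, 0], [0, 0, 0], [0, 0, 0]], "turn": [0, 0, 0, 0, 0, 0]}}

```text
time_s: 5.75
tcp_pos: [0.5611, 0.037, 0.0655]
eef_rot: [180.0, 0.0, 55.6]
contact_force: [-0.1, -1.2, -0.4]
gripper_width: 0.0387
```

>>> {"op": "servo_tool", "data": {"grip": [0.1, 0.1, 0.1, 0.1, 0.1, 0.1, 0.1, 0.1, 0.1, 0.1], "translation": [[0, 0, -0.008], [0, 0, -0.02], [0, 0, -0.04], [0, 0, -0.065], [0, 0, -0.09], [0, 0, -0.115], [0, 0, -0.14], [0, 0, -0.155], [0, 0, -0.16], [0, 0, -0.16]], "turn": [0, 0, 0, 0, 0, 0, 0, 0, 0, 0]}}

```text
time_s: 6.58
tcp_pos: [0.5617, 0.0372, 0.2275]
eef_rot: [179.9, -0.2, 55.6]
contact_force: [0.2, 0.6, 0.6]
gripper_width: 0.0393
```

Run:
```python
from h import *
s=r.get_state();print(s['tcp_pos'],s['eef_rot'],s['contact_force'],s['moment'])
for n in('scene','side','wrist'):
    c=calibration(n);p,d=capture(n);X=cloud(d,c);hsv=cv2.cvtColor(p,cv2.COLOR_BGR2HSV)
    m=cv2.inRange(hsv,(10,110,60),(30,255,255))>0
    m&=(X[...,2]>(.083 if n=='wrist' else .064))&(X[...,2]<.096)&(d>0)
    k,l,st,ce=cv2.connectedComponentsWithStats(m.astype(np.uint8))
    for i in range(1,k):
        if st[i,4]<40: continue
        T=X[l==i]; print(n,ce[i].round(),st[i,4],T.mean(0).round(4),cv2.minAreaRect((T[:,:2]*1000).astype(np.float32)))
    if n!='wrist': p=cv2.resize(p[110:310,150:400],None,fx=3,fy=3,interpolation=cv2.INTER_CUBIC)
    cv2.imwrite(f'pics/{n}3.png',p)
```

```text
[0.5617335  0.03723165 0.22751569] [ 1.79890401e+02 -1.53958639e-01  5.56329215e+01] [0.2379562  0.64140494 0.59448475] [-0.07943158 -0.06723652 -0.05312594]
scene [250. 185.] 105 [0.5641 0.0454 0.0805] ((560.018310546875, 39.13764190673828), (36.23139953613281, 11.927752494812012), 58.21155548095703)
scene [275. 202.] 174 [0.5621 0.1219 0.0793] ((559.5443115234375, 118.54207611083984), (33.991268157958984, 12.685959815979004), 13.74898624420166)
scene [304. 221.] 206 [0.5624 0.2013 0.079 ] ((559.7826538085938, 199.67544555664062), (11.928984642028809, 33.272621154785156), 87.30875396728516)
side [242. 166.] 110 [0.559  0.1942 0.0805] ((559.0254516601562, 195.74090576171875), (12.82882308959961, 32.08699035644531), 89.64754486083984)
side [249. 182.] 115 [0.5593 0.114  0.0801] ((559.52197265625, 116.776611328125), (31.893848419189453, 13.104829788208008), 12.12315845489502)
side [255. 202.] 86 [0.5574 0.0306 0.0818] ((559.9839477539062, 35.18268966674805), (32.046451568603516, 12.466285705566406), 48.192832946777344)
wrist [159.  45.] 542 [0.5593 0.1959 0.0893] ((559.42041015625, 196.633056640625), (33.177940368652344, 12.502972602844238), 0.6420354247093201)
wrist [210. 118.] 411 [0.5594 0.1174 0.0895] ((559.5393676757812, 117.99421691894531), (32.86474609375, 12.098015785217285), 14.38152027130127)
wrist [256. 183.] 361 [0.5601 0.0393 0.0897] ((559.1513671875, 38.66551971435547), (33.03729248046875, 11.265352249145508), 55.81943893432617)
```

View pics/scene3.png

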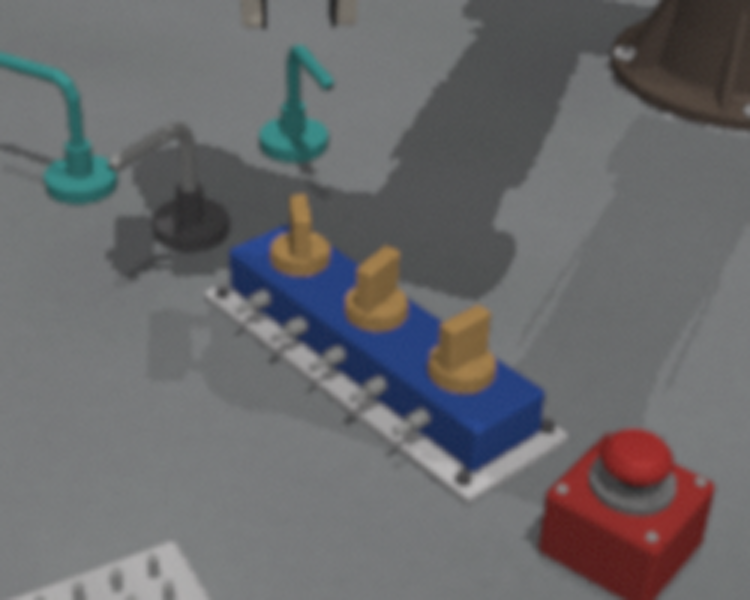

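View pics/wrist3.png

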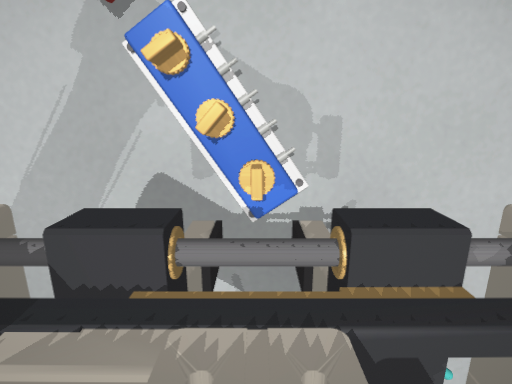

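The scene picture shows the target tab turned, at (300,225) in the crop; the other two tabs, the chrome tube and the button look unmoved. By the wrist picture the tab at (256,183) now lies at 55.8°, up from −4.2°, so it has turned 1.05 rad. The middle tab is unchanged at 14°. The arm is clear, so I'll hand in.

Run:
```python
from plant import order
print(order.close_job())
```

```text
the job is handed in; nothing more can be done
None
```

I loosened the plug at the chrome pitot tube's end of the manifold by about 60° (1.05 rad) anticlockwise, let go, and handed the job in at about 7 s. I tried clockwise first, and it was stopped dead: the moment rose to 0.6 N m and the tab pried the jaws open slightly. Anticlockwise gave evenly.

**Last checks:**
- **Target plug:** its tab went from −4.2° to 55.8° in the wrist pictures. The scene and side cameras, less precise, gave 58° and 48°.
- **Other two plugs:** the middle tab kept its angle (14°). The far one read 0.6°, against −1.7° in a first view that saw part of the tab; that is within measuring error.
- **Pitot and button:** both looked unmoved in the last scene picture. I judged this by eye and did not measure it.
- **Arm:** it ended clear, about 160 mm above the grasp height, with readings near zero.

**Disagreements:**
- The tabs start roughly across the manifold, not within 40° of its length as the description says. I went by the pictures.
- The gripper was 6 mm off in y after the first descent, from lag in the move before it. I corrected this before gripping.

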